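Lay the panel aerial over on the service jig

TASK

Push the standing panel aerial along the plywood jig, low at its foot, until the foot plate's front edge sits square and flush against the low metal stop strip, with the aerial still upright. Then tip it slowly over the strip and follow it down so that it lands gently on its side, with its grey panel on the rubber-covered rest bar and its front edge still at the strip, and leave it lying there. Only push it: do not lift or carry it, and leave the handset, mug, carton and screwdriver where they are.

Things in the scene. Friction and masses are not known exactly. Their poses are not given: they have to be found in the camera images.
- jig: fixed lay-over jig: plywood board 460 long (x) x 200 wide (y) x 10 high on the bench, reaching from x = -260 to +200. Origin on the bench under the middle of the stop strip's rear face; z up; +x is the direction in which the aerial is tipped, from stop strip to rest bar.
- stop (a point): middle of the stop strip's rear face, at its foot on the board's top (10 above the bench); axes as the jig's. The strip is aluminium, lies across the board from x = 0 to 14, is 170 long (y) and 5 high above the board.
- rest (a point): top of the rest bar, at its middle, 150 beyond the stop (x) and 80 above the board; axes as the jig's. The bar is rubber-covered, round, 24 in diameter, 130 long (y), between two plywood cheeks (each 35 x 12, 72 high above the board, centred at y = -71 and +71).
- aerial: loose panel aerial standing upright on the board behind the stop. Steel foot plate 150 (x) x 120 (y) x 6 thick, its rear edge (x = -75) turned up as a flange 30 high, 5 thick; on it a flat grey panel 24 deep x 60 wide (y), rear face at x = +8, front face at +32. Origin: centre of the plate's underside; z up the panel; x to the front edge (+75), which faces the strip. 0.75 kg; slides at 3 to 10 N.
- toe (a point): middle of the lower front edge of the aerial's foot plate (aerial x = +75, y = 0, z = 0); axes as the aerial's. Starts 40 to 80 short of the stop and up to 0.2 rad out of square. The plate's front edge is a half-round of radius 3 that rolls in the corner at the strip; the plate is heavy, so the aerial balances only when tipped about 68 degrees and lands on the bar at about 77.
- panel_top (a point): centre of the top end of the aerial's grey panel (246 above the plate's underside); axes as the aerial's
- handset: bystander: black telephone handset 176 x 52, 47 high, lying face down on the bench beside the jig; origin at the centre of its underside
- mug: bystander: white mug, 76 in diameter, 85 high, on the bench beside the jig; origin at the centre of its underside
- fuse_box: bystander: small cardboard carton 85 x 55 x 40 high, on the bench beside the jig; origin at the centre of its underside
- screwdriver: bystander: screwdriver lying on the bench beside the jig; origin under its middle
Things that resemble listed ones, but are neither listed nor needed, are in the scene too. Leave any green or white look-alike of the aerial alone.

How it is judged:
On the way:
1. the upright aerial's front edge is square and flush against the stop strip (x of toe in the frame of stop between -0.005 and 0.005 m and angle between the y axis of aerial and the y axis of jig, either way round below 0.08 rad and angle between aerial's own z axis and vertical below 0.1 rad), for 0.2 s.
At the end, for the whole second after the job is handed in: the aerial lies at rest on its side over the stop strip: panel 69 to 86 degrees from upright, its top beyond the rest bar, the plate's lower front edge within 25 mm behind and 15 mm beyond the strip's rear face, square to the jig within 0.2 rad (angle between aerial's own z axis and vertical between 1.2 and 1.5 rad and x of panel_top in the frame of jig above 0.15 m and x of toe in the frame of stop between -0.025 and 0.015 m and angle between the y axis of aerial and the y axis of jig, either way round below 0.2 rad and contact force between aerial and jig above 3 N and linear speed of aerial below 0.02 m/s and angular speed of aerial below 0.1 rad/s); the robot touches nothing.
It fails at once if the aerial is knocked over or dropped hard (turns faster than 2.5 rad/s) (angular speed of aerial above 2.5 rad/s).
It fails at once if the aerial is lifted or carried (front edge over 30 mm above the board) (z of toe in the frame of stop above 0.03 m).
It fails at once if a bystander is displaced by over 25 mm (distance of any of handset, mug, fuse_box, screwdriver from where it was at the start of the episode above 0.025 m).
It also fails if it takes over 53 s, if anything falls off the work surface, if the arm or the gripper's body presses on something with over 40 N, if the wrist force passes 120 N, or if a joint passes its speed limit or range.

ROBOT

A 6-joint arm with a two-finger parallel gripper is mounted at the origin on the work surface. World frame = base frame: x ahead of the robot, y to its left, z up, the work surface at z = 0. Lengths are in m, angles in rad, forces in N, time in s.
With the tool pointing down it reaches from about 0.375 to 0.9 m from the base axis. Payload 3.1 kg.
Tool frame: the origin (TCP) lies at the very end of the fingers, on their centre line; the grasp point (between the pads) lies 19 mm behind it; z points along the fingers, y is the direction in which the jaws open and shut (so a half turn about z gives the same grasp; the last joint's range is limited). The gripper opens to 85 mm and grips with 20 to 120 N. Pads are 22 mm wide; open, the fingers measure 114 mm over their backs; the gripper's body (76 mm by 85 mm) begins 54 mm behind the grasp point. The pads swing forward as they close: fully open they stand 13 mm farther back than shut.
Start: joints at [0.994, 0.527, 1.433, -0, 1.181, -0.178], TCP at [0.243, 0.576, 0.231] pointing down, gripper open.
Joint ranges: [-3.08, 3.08], [-0.75, 2.2], [0.22, 2.44], [-1.43, 4.57], [0, 2.65], [-2.85, 2.85]. Speed limits (rad/s): [2.79, 2.79, 3.14, 3.14, 3.14, 3.14].

INTERFACE

Orientations are given as a unit quaternion [x, y, z, w].
In Python, from station import manip gives the robot as it stands. The module is installed in compiled form; this text tells all that it offers.
- The arm moves only by the tool send_rows, never from a script. Its argument "commands" is a list of rows, each an object with "delta_pos": the shift along the world's x, y, z in cm, a list of three; "yaw": the turn about the world's z in rad. A call has 1 to 10 rows; each row shifts and turns the pose as measured when the row begins; what a row does not reach is not made up. A row lasts 1/8 s, in which the tool goes at most 62.5 mm and 10.7 degrees, less where a joint would pass 70% of its speed; a pose out of reach is approached as far as the arm can. A call is refused whole if a number of a shift passes 6.25 or a number of a turn 0.188, either way. A call with a gripper value outside its range is refused whole. "grip" is the closure, from -1 (fully open) to 1 (shut), set as the call begins (left out, the last holds). The fingers move at their own pace and stop on an object; "force" is the grip in N (left out, the last holds). Time passes only in rows, so rows that do not move let the fingers close. It gives the time, the measured TCP pose, the force and the opening at its end, in the units of the state.
- manip.sense(): the state, without advancing time (a new reading comes with each control period).
- manip.snapshot(name): name is "side" or "top"; returns the picture (480x640x3 uint8, blue, green, red); there is no depth.
- manip.get_calibration(name): a dict with "fx", "fy", "cx", "cy" (pixels), "world_to_cam" (4x4, takes a point from world to camera coordinates). Camera axes: x right, y down, z forward; pixel columns grow to the right and rows downward; lengths in m; the calibration is good to about 2 mm. A picture is of the moment at which its call begins. get_calibration takes no time and is no camera call.
- manip.sign_off(): hands the job in, once; it reports no verdict.
The state is a dict: "t": time; "q": joint angles; "qd": joint speeds; "tau": joint torques, N m; "tcp_pos": TCP position; "tool_rot": TCP orientation; "force": force on the tool from outside, world axes, zero at the start; "ft_torque": the same for the moment, N m; "finger_gap": opening from 0.0 (shut) to 1.0 (fully open).
Only numpy, scipy, OpenCV 4.12 (cv2) and the standard library are available. Lean on these libraries where they do the work, as an engineer would, in place of code of your own. Each camera call takes 0.05 s, during which the arm holds its last target. There are 200 camera calls.

## Working session

There is one attempt and no reset: what is moved stays moved. The work goes in short steps, Python scripts to look and compute and a tool call to move; the robot and the scene stay as the last step left them, time stands still between calls to the robot, and variables do not carry over. Pictures are saved under pics/ and viewed, about 8 in all and at most 12, crops included, and the job is handed in when it is done.

Besides the shell and the picture viewer there is one more tool, called after "Call:" by a JSON object that holds its "fn" and its "kwargs", one argument or row to a line. send_rows: Moves the arm, as the interface text tells. Its arguments: {"type":"object","properties":{"commands":{"type":"array","items":{"type":"object","properties":{"delta_pos":{"type":"array","items":{"type":"number"}},"yaw":{"type":"number"}}}},"grip":{"type":"number"},"force":{"type":"number"}},"required":["commands"]}

```bash
mkdir -p pics
cat > h.py <<'E'
import numpy as np, cv2
from station import manip
def ray(c,u,v):
    M=np.array(c["world_to_cam"]);R,t=M[:3,:3],M[:3,3]
    return -R.T@t, R.T@np.array([(u-c["cx"])/c["fx"],(v-c["cy"])/c["fy"],1.])
def onz(name,u,v,z):
    o,d=ray(manip.get_calibration(name),u,v); return o+d*(z-o[2])/d[2]
def tri(pa,pb): # (u,v) top, side
    A=np.zeros((3,3));b=np.zeros(3);L=[]
    for n,p in (("top",pa),("side",pb)):
        o,d=ray(manip.get_calibration(n),*p);d/=np.linalg.norm(d);P=np.eye(3)-np.outer(d,d);A+=P;b+=P@o;L.append((P,o))
    x=np.linalg.solve(A,b);return x,[np.linalg.norm(P@(x-o)) for P,o in L]
def proj(n,X):
    c=manip.get_calibration(n);p=np.array(c["world_to_cam"])@np.append(X,1)
    return c["fx"]*p[0]/p[2]+c["cx"],c["fy"]*p[1]/p[2]+c["cy"]
E
python3 - <<'E'
from h import *
for n in("top","side"):
    cv2.imwrite(f"pics/{n}0.png",manip.snapshot(n)); c=manip.get_calibration(n); print(n,ray(c,320,240), c["fx"])
s=manip.sense();print(s["t"],s["tcp_pos"],s["tool_rot"],s["finger_gap"])
E
```

```text
top (array([ 0.5085622 , -0.12227007,  1.34943462]), array([ 0.03886345,  0.00573549, -0.99931428])) 454.1256185484824
side (array([0.26337986, 1.26002705, 1.31879428]), array([ 0.16428968, -0.75832221, -0.63100116])) 578.5621341572258
0.1 [0.24231256 0.57541753 0.23044046] [ 1.98080112e-01  9.80185347e-01 -9.07942878e-04 -3.62156416e-04] 0.9957443440555275
```

View pics/top0.png

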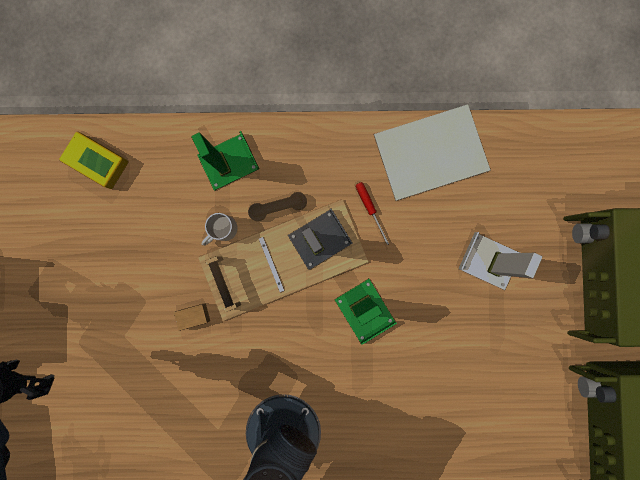

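View pics/side0.png

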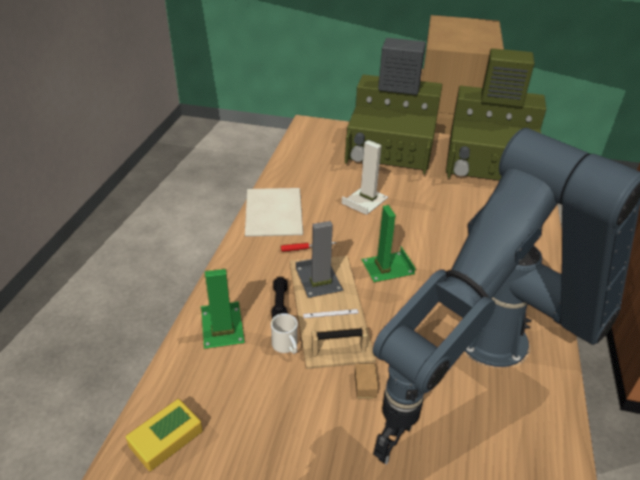

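Candidates for the aerial, by their pixels in the top view: the grey one on the jig (322,240), a green one (225,160), a green one (365,310) and a white one (500,262). I choose the grey one, which stands on the plywood board behind the strip (262–283, 238–290). The rest bar is at (222,283). Next is a close crop to check this and measure.

Run:
```python
from h import *
im=cv2.imread("pics/top0.png")[180:340,170:410]
cv2.imwrite("pics/crop0.png",cv2.resize(im,None,fx=3.33,fy=3.33,interpolation=cv2.INTER_CUBIC))
full=cv2.imread("pics/top0.png");hsv=cv2.cvtColor(full,cv2.COLOR_BGR2HSV)
m=((hsv[...,1]<80)&(hsv[...,2]<130)).astype(np.uint8); m[:195]=0;m[275:]=0;m[:,:286]=0;m[:,362:]=0
n,l,st,_=cv2.connectedComponentsWithStats(m);k=1+st[1:,4].argmax();print(st[k])
c=max(cv2.findContours((l==k).astype(np.uint8),0,2)[0],key=cv2.contourArea)
b=cv2.boxPoints(cv2.minAreaRect(c));print(b,[onz("top",*p,.016).round(4).tolist() for p in b])
```

```text
[ 288  209   64   61 2004]
[[286.99326 235.17078]
 [330.96182 208.30112]
 [352.1708  243.00674]
 [308.20224 269.8764 ]] [[0.5757, -0.0177, 0.016], [0.6536, -0.148, 0.016], [0.5505, -0.209, 0.016], [0.4733, -0.0791, 0.016]]
```

View pics/crop0.png

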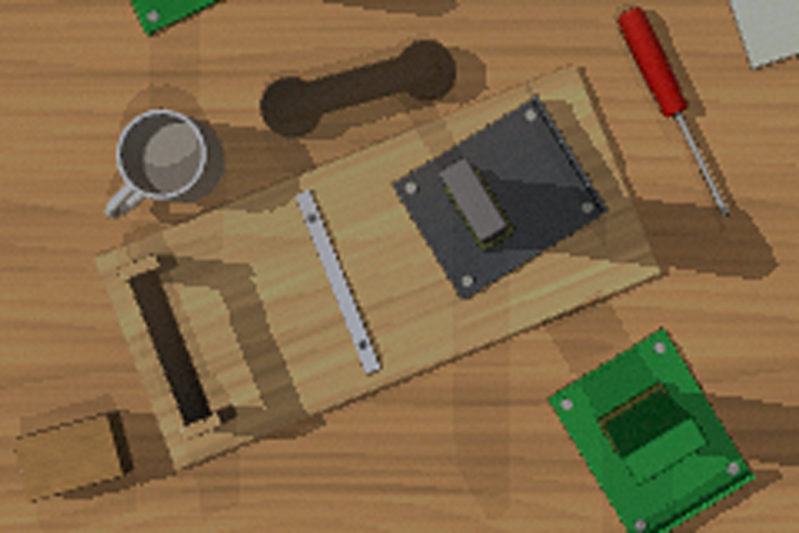

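The crop confirms the choice: a grey panel (475,205), the plate's front edge from (395,183) to (465,300), the flange at the right (537,98)–(607,212), and the strip's rear face from (312,192) to (380,370).

Run:
```python
from h import *
f=lambda u,v,z:onz("top",u/3.33+170-.35,v/3.33+180-.35,z)[:2]
B=[f(*p,.01) for p in((98,256),(180,470),(662,272),(580,67))]
print("board",np.round(B,4),[np.linalg.norm(B[i]-B[(i+1)%4]).round(4) for i in range(4)])
ex=((B[0]-B[3])+(B[1]-B[2]));ex/=np.linalg.norm(ex);ey=np.array([-ex[1],ex[0]])
C=np.mean(B,axis=0);O=C+ex*.030
print("yaw",np.arctan2(ex[1],ex[0]),"O",O)
J=lambda p:np.round([(p-O)@ex,(p-O)@ey],4)
for n,p,z in(("s1",(312,192),.015),("s2",(380,370),.015),("bar a",(142,270),.085),("barb",(200,420),.085),("F1",(395,183),.016),("F2",(465,300),.016),("R1",(537,98),.046),("R2",(607,212),.046)):
    q=f(*p,z);print(n,q.round(4),J(q))
a,b=f(395,183,.016),f(465,300,.016);d=a-b;print("aerial yaw",np.arctan2(d[1],d[0])-np.pi/2, np.linalg.norm(d), "toe",J((a+b)/2))
for n,p in(("hs1",(430,70)),("mug",(165,155)),("carton",(70,450)),("sd",(725,210)),("sdh",(655,60))):
    q=f(*p,.03);print(n,q.round(3),J(q))
s=manip.sense();print("tcp in jig",J(np.array(s["tcp_pos"][:2])))
```

```text
board [[ 0.516   0.2422]
 [ 0.3273  0.1697]
 [ 0.4962 -0.2565]
 [ 0.6792 -0.1865]] [np.float64(0.2021), np.float64(0.4585), np.float64(0.1959), np.float64(0.4588)]
yaw 1.941252205655857 O [0.49381205 0.02019517]
s1 [0.5703 0.052 ] [ 0.0019 -0.0828]
s2 [ 0.4131 -0.007 ] [0.0038 0.0851]
bar a [0.5035 0.1851] [ 0.1502 -0.0687]
barb [0.3785 0.1368] [0.1504 0.0653]
F1 [ 0.5773 -0.0215] [-0.0691 -0.0628]
F2 [ 0.4736 -0.0823] [-0.0882  0.0559]
R1 [ 0.6481 -0.1472] [-0.2119 -0.0832]
R2 [ 0.5487 -0.2064] [-0.2311  0.0309]
aerial yaw -1.0406842941428383 0.12022649788477292 toe [-0.0787 -0.0034]
hs1 [ 0.676 -0.054] [-0.1349 -0.1425]
mug [0.603 0.178] [ 0.1078 -0.1595]
carton [0.348 0.261] [0.2768 0.0486]
sd [ 0.55 -0.31] [-0.3284  0.0675]
sdh [ 0.682 -0.251] [-0.3214 -0.0771]
tcp in jig [0.6086 0.0334]
```

Call:
{"fn": "send_rows", "kwargs": {
  "commands": [
    {"delta_pos": [0, 0, 5]},
    {"delta_pos": [0, 0, 5]},
    {"delta_pos": [2, -4.4, 2], "yaw": -0.05},
    {"delta_pos": [2, -4.4, 0], "yaw": -0.05},
    {"delta_pos": [2, -4.4, 0], "yaw": -0.05},
    {"delta_pos": [2, -4.4, 0], "yaw": -0.05},
    {"delta_pos": [2, -4.4, 0], "yaw": -0.05},
    {"delta_pos": [2, -4.4, 0], "yaw": -0.05},
    {"delta_pos": [2, -4.4, 0], "yaw": -0.05},
    {"delta_pos": [2, -4.4, 0], "yaw": -0.05}
  ],
  "grip": -1
}}

```text
validation failed for argument at $.co...
```

Call:
{"fn": "send_rows", "kwargs": {
  "commands": [
    {"delta_pos": [0, 0, 5], "yaw": 0},
    {"delta_pos": [0, 0, 5], "yaw": 0},
    {"delta_pos": [2, -4.4, 2], "yaw": -0.05},
    {"delta_pos": [2, -4.4, 0], "yaw": -0.05},
    {"delta_pos": [2, -4.4, 0], "yaw": -0.05},
    {"delta_pos": [2, -4.4, 0], "yaw": -0.05},
    {"delta_pos": [2, -4.4, 0], "yaw": -0.05},
    {"delta_pos": [2, -4.4, 0], "yaw": -0.05},
    {"delta_pos": [2, -4.4, 0], "yaw": -0.05},
    {"delta_pos": [2, -4.4, 0], "yaw": -0.05}
  ],
  "grip": -1
}}

```text
t: 1.35
tcp_pos: [0.4023, 0.2132, 0.349]
tool_rot: [0.391, 0.92, -0.004, -0.002]
force: [0.9, 0.4, 0.1]
finger_gap: 0.999
```

Call:
{"fn": "send_rows", "kwargs": {
  "commands": [
    {"delta_pos": [2.3, -4.7, 0], "yaw": -0.045},
    {"delta_pos": [2.3, -4.7, 0], "yaw": -0.045},
    {"delta_pos": [2.3, -4.7, 0], "yaw": -0.045},
    {"delta_pos": [2.3, -4.7, 0], "yaw": -0.045},
    {"delta_pos": [2.3, -4.7, 0], "yaw": -0.045},
    {"delta_pos": [2.3, -4.7, 0], "yaw": -0.045},
    {"delta_pos": [2.3, -4.7, 0], "yaw": -0.045},
    {"delta_pos": [2.3, -4.7, 0], "yaw": -0.045},
    {"delta_pos": [2.3, -4.7, 0], "yaw": -0.04},
    {"delta_pos": [0, 0, 0], "yaw": 0}
  ]
}}

```text
t: 2.6
tcp_pos: [0.6121, -0.2277, 0.3437]
tool_rot: [0.574, 0.819, -0.003, -0.007]
force: [-0.1, 0.3, 0.2]
finger_gap: 1.004
```

Call:
{"fn": "send_rows", "kwargs": {
  "commands": [
    {"delta_pos": [0, 1, -5], "yaw": 0.02},
    {"delta_pos": [0, 0, -5], "yaw": 0},
    {"delta_pos": [0, 0, -5], "yaw": 0},
    {"delta_pos": [0, 0, -5], "yaw": 0},
    {"delta_pos": [0, 0, -5], "yaw": 0},
    {"delta_pos": [0, 0, -4], "yaw": 0},
    {"delta_pos": [0, 0, -1.5], "yaw": 0},
    {"delta_pos": [0, 0, 0], "yaw": 0}
  ]
}}

```text
t: 3.6
tcp_pos: [0.6082, -0.2093, 0.0317]
tool_rot: [0.564, 0.826, -0.002, -0.008]
force: [-0.2, -0.5, 1.2]
finger_gap: 1.003
```

```bash
cat > st.py <<'E'
from h import *
s=manip.sense();O=np.array([.4931,.0221]);a=1.941;ex=np.array([np.cos(a),np.sin(a)]);ey=np.array([-ex[1],ex[0]])
d=np.array(s["tcp_pos"][:2])-O;q=s["tool_rot"];th=2*np.arctan2(q[1],q[0])-np.pi/2
print("t",s["t"],"jig xyz",(d@ex).round(4),(d@ey).round(4),round(s["tcp_pos"][2],4),"yawerr",round(a-np.pi/2-th,3),"F jig",round(float(np.dot(s["force"][:2],ex)),2),round(float(np.dot(s["force"][:2],ey)),2),round(s["force"][2],2))
E
python3 st.py
```

```text
t 3.6 jig xyz -0.2574 -0.0236 0.0317 yawerr -0.003 F jig -0.36 0.36 1.24
```

Call:
{"fn": "send_rows", "kwargs": {
  "commands": [
    {"delta_pos": [0, 0, -1.5], "yaw": 0},
    {"delta_pos": [-0.18, 0.47, 0], "yaw": 0},
    {"delta_pos": [-0.18, 0.47, 0], "yaw": 0},
    {"delta_pos": [-0.18, 0.47, 0], "yaw": 0},
    {"delta_pos": [-0.18, 0.47, 0], "yaw": 0},
    {"delta_pos": [-0.18, 0.47, 0], "yaw": 0},
    {"delta_pos": [-0.18, 0.47, 0], "yaw": 0},
    {"delta_pos": [-0.18, 0.47, 0], "yaw": 0},
    {"delta_pos": [-0.18, 0.47, 0], "yaw": 0},
    {"delta_pos": [-0.18, 0.47, 0], "yaw": 0}
  ]
}}

```text
t: 4.85
tcp_pos: [0.5955, -0.1686, 0.0217]
tool_rot: [0.563, 0.827, -0.003, -0.001]
force: [-0.6, -3.8, -0.6]
finger_gap: 1.003
```

```bash
python3 st.py
python3 - <<'E'
from h import *
im=manip.snapshot("top");cv2.imwrite("pics/top1.png",im)
a=cv2.resize(im[180:340,170:410],None,fx=2.5,fy=2.5,interpolation=cv2.INTER_CUBIC)
cv2.imwrite("pics/c1.png",a)
E
```

```text
t 4.85 jig xyz -0.2149 -0.0265 0.0217 yawerr -0.005 F jig -3.36 1.96 -0.58
```

View pics/c1.png

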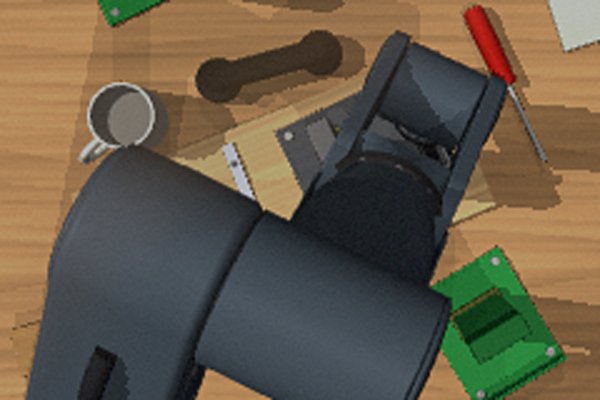

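The arm covers most of the jig, but the plate's front corner near (277,130) is moving toward the strip and a push of about 3 N shows. I carry on pushing.

Call:
{"fn": "send_rows", "kwargs": {
  "commands": [
    {"delta_pos": [-0.18, 0.47, -0.3], "yaw": 0},
    {"delta_pos": [-0.18, 0.47, -0.3], "yaw": 0},
    {"delta_pos": [-0.18, 0.47, -0.1], "yaw": 0},
    {"delta_pos": [-0.18, 0.47, 0], "yaw": 0},
    {"delta_pos": [-0.18, 0.47, 0], "yaw": 0},
    {"delta_pos": [-0.18, 0.47, 0], "yaw": 0},
    {"delta_pos": [-0.18, 0.47, 0], "yaw": 0},
    {"delta_pos": [-0.18, 0.47, 0], "yaw": 0}
  ]
}}

```text
t: 5.9
tcp_pos: [0.5864, -0.1341, 0.0185]
tool_rot: [0.561, 0.827, -0.003, 0.008]
force: [0.3, -3.7, -1.0]
finger_gap: 0.999
```

```bash
python3 st.py
```

```text
t 5.9 jig xyz -0.1794 -0.0305 0.0185 yawerr -0.008 F jig -3.53 1.09 -1.01
```

Call:
{"fn": "send_rows", "kwargs": {
  "commands": [
    {"delta_pos": [-0.15, 0.35, 0], "yaw": 0},
    {"delta_pos": [-0.15, 0.35, 0], "yaw": 0},
    {"delta_pos": [-0.15, 0.35, 0], "yaw": 0},
    {"delta_pos": [-0.15, 0.35, 0], "yaw": 0}
  ]
}}

```text
t: 6.4
tcp_pos: [0.5802, -0.1189, 0.0185]
tool_rot: [0.562, 0.827, -0.003, 0.008]
force: [1.0, -4.0, -0.9]
finger_gap: 1.004
```

```bash
python3 st.py
```

```text
t 6.4 jig xyz -0.163 -0.0302 0.0185 yawerr -0.008 F jig -4.07 0.48 -0.91
```

Still sliding at about 4 N. I go on in small steps until the force rises.

Call:
{"fn": "send_rows", "kwargs": {
  "commands": [
    {"delta_pos": [-0.1, 0.2, 0], "yaw": 0},
    {"delta_pos": [-0.1, 0.2, 0], "yaw": 0}
  ]
}}

```text
t: 6.65
tcp_pos: [0.5783, -0.1149, 0.0186]
tool_rot: [0.561, 0.828, -0.003, 0.008]
force: [1.6, -8.6, -2.1]
finger_gap: 0.997
```

```bash
python3 st.py
python3 - <<'E'
from h import *
im=manip.snapshot("side");cv2.imwrite("pics/side1.png",im)
a=cv2.resize(im[190:390,220:420],None,fx=3,fy=3,interpolation=cv2.INTER_CUBIC)
cv2.imwrite("pics/s1.png",a)
E
```

```text
t 6.65 jig xyz -0.1585 -0.0299 0.0186 yawerr -0.008 F jig -8.64 1.59 -2.11
```

View pics/s1.png

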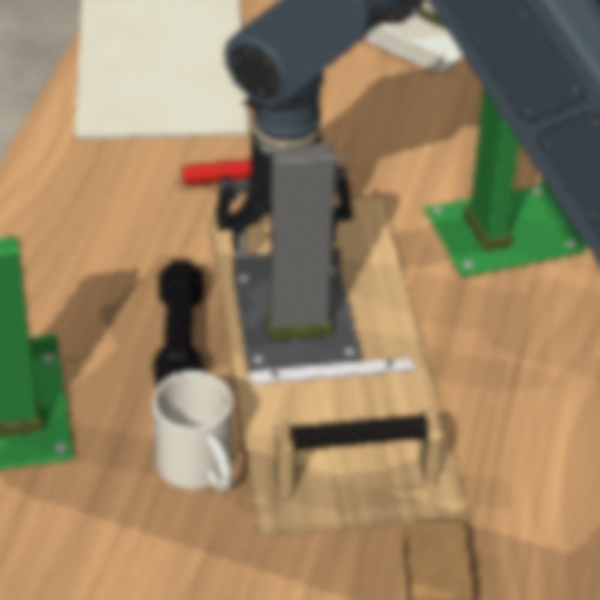

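The plate's front edge lies flush along the strip, crop (248,372)–(360,355), and the push rose to 8.6 N. The panel is upright, but sits toward the mug side. I measure its offset.

Run:
```python
from h import *
O=np.array([.4931,.0221]);a=1.941;ex=np.array([np.cos(a),np.sin(a)]);ey=np.array([-ex[1],ex[0]])
for n,u,v,z in(("plF1",248,370,.016),("plF2",360,355,.016),("str1",250,382,.015),("str2",413,366,.015),("strr1",247,372,.015),("strr2",411,359,.015),("panelfootL",270,333,.022),("panelfootR",331,327,.022),("barL",292,440,.078),("barR",427,430,.078)):
    p=onz("side",u/3+220-.3,v/3+190-.3,z)[:2]-O;print(n,(p@ex).round(4),(p@ey).round(4))
```

```text
plF1 0.0025 -0.0872
plF2 -0.0052 0.0309
str1 0.0185 -0.087
str2 0.0157 0.083
strr1 0.0042 -0.0884
strr2 0.0056 0.0828
panelfootL -0.042 -0.0588
panelfootR -0.0433 0.0061
barL 0.1557 -0.0635
barR 0.1583 0.0652
```

Call:
{"fn": "send_rows", "kwargs": {
  "commands": [
    {"delta_pos": [0.4, -1, 0], "yaw": 0},
    {"delta_pos": [0.8, -2, 0], "yaw": 0},
    {"delta_pos": [0, 0, 0], "yaw": 0}
  ]
}}

```text
t: 7.08
tcp_pos: [0.5892, -0.145, 0.0182]
tool_rot: [0.562, 0.827, -0.003, 0.006]
force: [0.2, 1.2, -0.3]
finger_gap: 1.002
```

Run:
```python
from h import *
im=manip.snapshot("side");cv2.imwrite("pics/side2.png",im)
a=cv2.resize(im[285:325,295:365],None,fx=11,fy=11,interpolation=cv2.INTER_CUBIC)
cv2.imwrite("pics/s2.png",a)
```

```text
(no output)
```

View pics/s2.png

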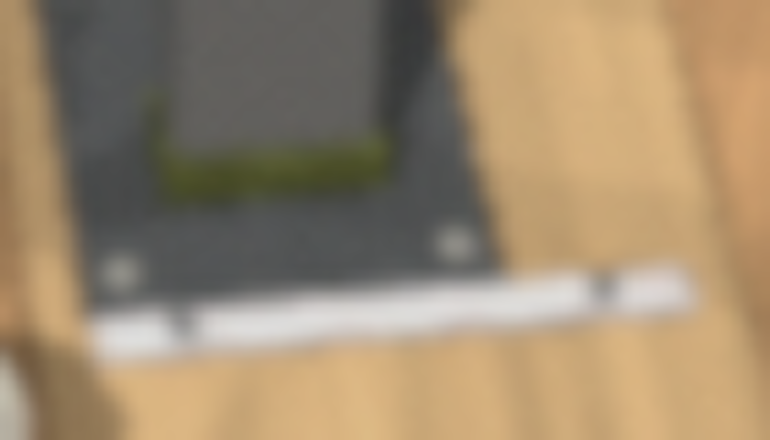

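The strip shows no wood gap along the plate's edge, crop (95,312)–(500,275), and the bolts' slope matches the strip's, so it is flush and square. I now shut the gripper, rise behind the panel and come up to its rear face.

Call:
{"fn": "send_rows", "kwargs": {
  "commands": [
    {"delta_pos": [0, 0, 4], "yaw": 0},
    {"delta_pos": [0, 0, 5], "yaw": 0},
    {"delta_pos": [0, 0, 5], "yaw": 0},
    {"delta_pos": [0, 0, 5], "yaw": 0},
    {"delta_pos": [0, 0, 0], "yaw": 0},
    {"delta_pos": [-1.1, 2.8, 0], "yaw": 0},
    {"delta_pos": [-1.1, 2.8, 0], "yaw": 0},
    {"delta_pos": [-0.7, 1.9, 0], "yaw": 0},
    {"delta_pos": [0, 0, 0], "yaw": 0}
  ],
  "grip": 1,
  "force": 20
}}

```text
t: 8.25
tcp_pos: [0.55, -0.0626, 0.2078]
tool_rot: [0.562, 0.827, -0.004, -0.005]
force: [-0.2, -0.3, -0.7]
finger_gap: 0.003
```

```bash
python3 st.py
```

```text
t 8.25 jig xyz -0.0995 -0.0224 0.2078 yawerr -0.006 F jig -0.18 0.29 -0.66
```

Call:
{"fn": "send_rows", "kwargs": {
  "commands": [
    {"delta_pos": [0.3, 0.65, 0], "yaw": 0},
    {"delta_pos": [-0.1, 0.5, 0], "yaw": 0},
    {"delta_pos": [-0.18, 0.47, 0], "yaw": 0},
    {"delta_pos": [-0.18, 0.47, 0], "yaw": 0},
    {"delta_pos": [-0.18, 0.47, 0.1], "yaw": 0}
  ]
}}

```text
t: 8.88
tcp_pos: [0.5479, -0.0381, 0.2079]
tool_rot: [0.563, 0.826, -0.004, -0.005]
force: [0.2, -2.0, 0.1]
finger_gap: 0.002
```

```bash
python3 st.py
```

```text
t 8.875 jig xyz -0.0759 -0.0294 0.2079 yawerr -0.004 F jig -1.97 0.56 0.09
```

Contact at 2 N. I now tip along the arc, about 1.4° a row.

Call:
{"fn": "send_rows", "kwargs": {
  "commands": [
    {"delta_pos": [-0.19, 0.48, 0.2], "yaw": 0},
    {"delta_pos": [-0.19, 0.48, 0.18], "yaw": 0},
    {"delta_pos": [-0.19, 0.48, 0.15], "yaw": 0},
    {"delta_pos": [-0.19, 0.48, 0.13], "yaw": 0},
    {"delta_pos": [-0.19, 0.48, 0.1], "yaw": 0},
    {"delta_pos": [-0.19, 0.48, 0.1], "yaw": 0},
    {"delta_pos": [-0.19, 0.48, 0.1], "yaw": 0}
  ]
}}

```text
t: 9.75
tcp_pos: [0.5346, -0.0035, 0.2185]
tool_rot: [0.563, 0.826, -0.005, -0.003]
force: [0.5, -1.4, -0.8]
finger_gap: -0.003
```

```bash
python3 st.py
python3 - <<'E'
from h import *
im=manip.snapshot("side");cv2.imwrite("pics/side3.png",im)
cv2.imwrite("pics/s3.png",cv2.resize(im[190:390,220:420],None,fx=2.5,fy=2.5,interpolation=cv2.INTER_CUBIC))
E
```

```text
t 9.75 jig xyz -0.0388 -0.0294 0.2185 yawerr -0.004 F jig -1.47 0.02 -0.78
```

View pics/s3.png

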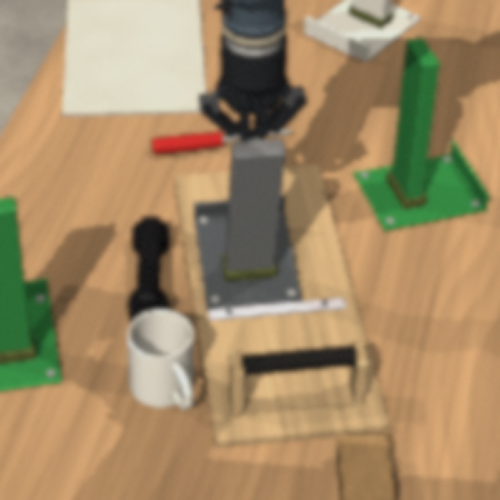

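The aerial leans forward, with its front edge still on the strip, crop (210,312)–(300,300). The force is small, about 1.5 N. I go on.

Call:
{"fn": "send_rows", "kwargs": {
  "commands": [
    {"delta_pos": [-0.19, 0.48, 0.1], "yaw": 0},
    {"delta_pos": [-0.19, 0.48, 0.1], "yaw": 0},
    {"delta_pos": [-0.19, 0.48, 0.1], "yaw": 0},
    {"delta_pos": [-0.19, 0.48, 0.05], "yaw": 0},
    {"delta_pos": [-0.19, 0.48, 0.05], "yaw": 0},
    {"delta_pos": [-0.19, 0.48, 0], "yaw": 0},
    {"delta_pos": [-0.19, 0.48, 0], "yaw": 0},
    {"delta_pos": [-0.19, 0.48, -0.05], "yaw": 0},
    {"delta_pos": [-0.19, 0.48, -0.05], "yaw": 0},
    {"delta_pos": [-0.19, 0.48, -0.1], "yaw": 0}
  ]
}}

```text
t: 11.05
tcp_pos: [0.5141, 0.0485, 0.2214]
tool_rot: [0.563, 0.826, -0.004, -0.003]
force: [0.7, -1.6, 2.5]
finger_gap: 0.0
```

```bash
python3 st.py
```

```text
t 11.05 jig xyz 0.017 -0.0292 0.2214 yawerr -0.004 F jig -1.74 -0.12 2.48
```

Call:
{"fn": "send_rows", "kwargs": {
  "commands": [
    {"delta_pos": [-0.19, 0.48, -0.05], "yaw": 0},
    {"delta_pos": [-0.19, 0.48, -0.07], "yaw": 0},
    {"delta_pos": [-0.19, 0.48, -0.08], "yaw": 0},
    {"delta_pos": [-0.19, 0.48, -0.1], "yaw": 0},
    {"delta_pos": [-0.19, 0.47, -0.12], "yaw": 0},
    {"delta_pos": [-0.19, 0.47, -0.13], "yaw": 0},
    {"delta_pos": [-0.18, 0.46, -0.15], "yaw": 0},
    {"delta_pos": [-0.18, 0.46, -0.17], "yaw": 0},
    {"delta_pos": [-0.18, 0.45, -0.18], "yaw": 0},
    {"delta_pos": [-0.18, 0.45, -0.2], "yaw": 0}
  ]
}}

```text
t: 12.3
tcp_pos: [0.494, 0.0989, 0.2078]
tool_rot: [0.563, 0.826, -0.004, -0.003]
force: [0.3, -1.3, 0.1]
finger_gap: -0.001
```

```bash
python3 st.py
```

```text
t 12.3 jig xyz 0.0713 -0.0286 0.2078 yawerr -0.004 F jig -1.29 0.22 0.05
```

Call:
{"fn": "send_rows", "kwargs": {
  "commands": [
    {"delta_pos": [-0.18, 0.46, -0.2], "yaw": 0},
    {"delta_pos": [-0.18, 0.46, -0.22], "yaw": 0},
    {"delta_pos": [-0.18, 0.45, -0.23], "yaw": 0},
    {"delta_pos": [-0.17, 0.44, -0.25], "yaw": 0},
    {"delta_pos": [-0.17, 0.44, -0.26], "yaw": 0},
    {"delta_pos": [-0.17, 0.43, -0.27], "yaw": 0},
    {"delta_pos": [-0.16, 0.42, -0.28], "yaw": 0},
    {"delta_pos": [-0.16, 0.42, -0.3], "yaw": 0},
    {"delta_pos": [-0.16, 0.41, -0.31], "yaw": 0},
    {"delta_pos": [-0.15, 0.4, -0.32], "yaw": 0}
  ]
}}

```text
t: 13.55
tcp_pos: [0.4754, 0.1457, 0.1794]
tool_rot: [0.563, 0.826, -0.004, -0.004]
force: [0.6, -0.4, 0.3]
finger_gap: 0.001
```

```bash
python3 st.py
```

```text
t 13.55 jig xyz 0.1216 -0.0282 0.1794 yawerr -0.004 F jig -0.56 -0.42 0.31
```

Call:
{"fn": "send_rows", "kwargs": {
  "commands": [
    {"delta_pos": [-0.11, 0.28, -0.22], "yaw": 0},
    {"delta_pos": [-0.11, 0.27, -0.23], "yaw": 0},
    {"delta_pos": [-0.11, 0.27, -0.24], "yaw": 0},
    {"delta_pos": [-0.1, 0.26, -0.25], "yaw": 0},
    {"delta_pos": [-0.1, 0.26, -0.25], "yaw": 0},
    {"delta_pos": [-0.1, 0.25, -0.26], "yaw": 0},
    {"delta_pos": [-0.1, 0.25, -0.26], "yaw": 0},
    {"delta_pos": [-0.09, 0.24, -0.27], "yaw": 0}
  ]
}}

```text
t: 14.55
tcp_pos: [0.4664, 0.1682, 0.1581]
tool_rot: [0.563, 0.826, -0.004, -0.004]
force: [-0.3, 0.1, 0.3]
finger_gap: 0.004
```

```bash
python3 st.py
python3 - <<'E'
from h import *
im=manip.snapshot("side");cv2.imwrite("pics/side4.png",im)
cv2.imwrite("pics/s4.png",cv2.resize(im[190:390,220:420],None,fx=2.5,fy=2.5,interpolation=cv2.INTER_CUBIC))
E
```

```text
t 14.55 jig xyz 0.1459 -0.028 0.1581 yawerr -0.004 F jig 0.18 0.26 0.31
```

View pics/s4.png

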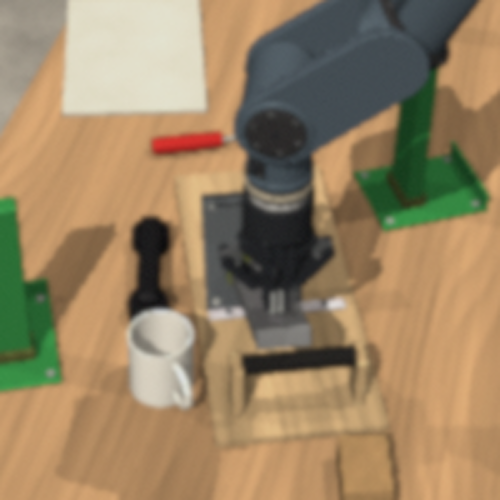

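The panel leans about 65°, its top end near crop (285,330), with the bar just beyond at (300,358); the plate is still at the strip. It is close to balance, so I go slowly.

Call:
{"fn": "send_rows", "kwargs": {
  "commands": [
    {"delta_pos": [-0.09, 0.22, -0.24], "yaw": 0},
    {"delta_pos": [-0.08, 0.22, -0.25], "yaw": 0},
    {"delta_pos": [-0.08, 0.2, -0.25], "yaw": 0},
    {"delta_pos": [-0.08, 0.2, -0.26], "yaw": 0},
    {"delta_pos": [-0.08, 0.2, -0.26], "yaw": 0},
    {"delta_pos": [-0.07, 0.18, -0.26], "yaw": 0},
    {"delta_pos": [-0.07, 0.18, -0.26], "yaw": 0},
    {"delta_pos": [-0.07, 0.18, -0.26], "yaw": 0}
  ]
}}

```text
t: 15.6
tcp_pos: [0.4593, 0.1854, 0.136]
tool_rot: [0.563, 0.826, -0.005, -0.005]
force: [1.1, -0.7, -1.4]
finger_gap: 0.002
```

```bash
python3 st.py
```

```text
t 15.6 jig xyz 0.1645 -0.0276 0.136 yawerr -0.004 F jig -1.02 -0.74 -1.4
```

Call:
{"fn": "send_rows", "kwargs": {
  "commands": [
    {"delta_pos": [-0.06, 0.17, -0.26], "yaw": 0},
    {"delta_pos": [-0.06, 0.16, -0.26], "yaw": 0},
    {"delta_pos": [-0.06, 0.15, -0.26], "yaw": 0},
    {"delta_pos": [-0.06, 0.15, -0.2], "yaw": 0}
  ]
}}

```text
t: 16.1
tcp_pos: [0.4567, 0.1921, 0.1254]
tool_rot: [0.563, 0.826, -0.005, -0.005]
force: [0.2, 0.0, 0.7]
finger_gap: -0.001
```

```bash
python3 st.py
```

```text
t 16.1 jig xyz 0.1717 -0.0276 0.1254 yawerr -0.004 F jig -0.06 -0.22 0.71
```

Call:
{"fn": "send_rows", "kwargs": {
  "commands": [
    {"delta_pos": [0, 0, 1], "yaw": 0},
    {"delta_pos": [0, 0, 4], "yaw": 0},
    {"delta_pos": [0, 0, 5], "yaw": 0},
    {"delta_pos": [0, 0, 5], "yaw": 0},
    {"delta_pos": [-1.5, 5, 3], "yaw": 0.03},
    {"delta_pos": [-2, 5, 0], "yaw": 0.05},
    {"delta_pos": [-2, 5, 0], "yaw": 0.05},
    {"delta_pos": [-2.5, 5, 0], "yaw": 0.05},
    {"delta_pos": [-2.5, 5, 0], "yaw": 0.05},
    {"delta_pos": [-2.5, 5, 0], "yaw": 0.05}
  ]
}}

```text
t: 17.35
tcp_pos: [0.325, 0.4973, 0.3206]
tool_rot: [0.443, 0.896, 0.001, -0.001]
force: [0.5, 0.7, -0.3]
finger_gap: -0.0
```

Run:
```python
from h import *
t=manip.snapshot("top");s=manip.snapshot("side");cv2.imwrite("pics/top5.png",t);cv2.imwrite("pics/side5.png",s)
r=lambda a:cv2.resize(a,(400,400),interpolation=cv2.INTER_CUBIC)
cv2.imwrite("pics/f5.png",np.hstack([r(t[170:350,180:360]),r(s[210:390,240:420])]))
```

```text
(no output)
```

View pics/f5.png

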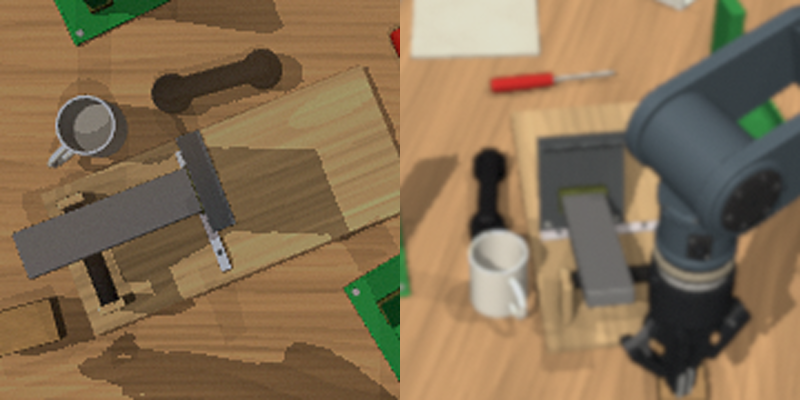

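The panel lies across the bar in both views: top end at (15,232)–(30,278), plate on edge at the strip (180,150)–(232,225), robot clear, and the mug and handset unmoved. I check the numbers and that it is at rest, then hand in.

Run:
```python
from h import *
O=np.array([.4931,.0221]);a=1.941;ex=np.array([np.cos(a),np.sin(a)]);ey=np.array([-ex[1],ex[0]])
J=lambda p:(np.round([(p[:2]-O)@ex,(p[:2]-O)@ey],4))
f=lambda n,u,v,z,ox,oy:onz(n,u/2.222+ox-.3,v/2.222+oy-.3,z)
# panel top end, rear-face edge: expected z = .01+67sin77+246cos77 = .131
A,B=f("top",15,232,.131,180,170),f("top",30,278,.131,180,170);print("top end",J(A),J(B),"skew",np.arctan2(J(B)[0]-J(A)[0],J(B)[1]-J(A)[1]).round(3))
for n,u,v in(("toeL",145,229),("toeR",230,221)):print(n,J(f("side",u,v,.013,240,210)))
X,e=tri((22/2.222+180,255/2.222+170),(210/2.222+240,292/2.222+210));print("tri top end",J(X),X[2].round(4),np.round(e,4))
n=manip.snapshot("top");o=cv2.imread("pics/top5.png");print("diff",cv2.absdiff(n,o)[220:310,180:290].max(), manip.sense()["force"])
o=cv2.imread("pics/top0.png")
for k,(y,x) in{"mug/handset":(slice(190,246),slice(200,308)),"sd":(slice(180,246),slice(352,392)),"carton":(slice(300,330),slice(172,210))}.items():print(k,(cv2.absdiff(n,o)[y,x].max(2)>40).mean().round(3))
manip.sign_off()
```

```text
top end [ 0.2148 -0.0572] [0.2178 0.001 ] skew 0.052
toeL [-0.0006 -0.0788]
toeR [-0.002   0.0416]
tri top end [ 0.2187 -0.0265] 0.1239 [0.0011 0.0011]
diff 14 [ 0.1440183  -1.10703923  0.70191133]
mug/handset 0.096
sd 0.081
carton 0.0
the job is handed in; nothing more can be done
```

The aerial is lying on its side with its grey panel on the rest bar and its front edge at the stop strip. The job is handed in; no verdict is reported.

**What I did:** I pushed the foot at its flange with the open fingers until the plate sat square and flush against the strip, at about 9 N. Then I shut the gripper, tipped the aerial slowly by its panel with the finger tips and followed it down. The last 9 degrees or so, past the balance point, the finger could only follow from above, not hold it back. I then moved the arm clear. It took about 17.5 s.

**Last checks:**

| Check | Measured | Allowed |
|---|---|---|
| Panel's top end, beyond the strip | about 0.215 m | above 0.15 m |
| Front edge from the strip's rear face | within 2 mm | 25 mm behind to 15 mm beyond |
| Out of square | 0.05 rad or less | below 0.2 rad |
| Motion between pictures | none seen | at rest |

- **Off centre:** The aerial lies about 27 mm off the jig's centre line, toward the mug. The panel still clears the cheek.
- **Disagreement on squareness:** My first pixel estimate at the strip suggested it was about 0.07 rad out of square. The close crop showed it square with no gap, so I went by the crop.
- **Bystanders:** In the top view the carton area did not change at all. About 8–10% of the pixels around the mug, handset and screwdriver changed. I put that down to shadows and the aerial's moved plate, and in the pictures all three look to be where they started. I did not measure their positions again.

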